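# Shift the bench drive's gate lever into third speed

## Robot

A 6-joint arm with a two-finger parallel gripper is mounted at the origin on a cart in front of the work surface, level with it; the furniture and walls round the work are solid. World frame = base frame: x ahead of the robot, y to its left, z up, the work surface at z = 0. Lengths are in mm, angles in rad, forces in N, time in s.
With the tool pointing down it reaches from about 400 to 925 mm from the base axis. Payload 12.5 kg.
Tool frame: the origin (TCP) lies midway between the tips of the shut fingers; the grasp point (between the pads) lies 19 mm behind it; z points along the fingers, y is the line along which they close (so a half turn about z gives the same grasp; the last joint's range is limited). The gripper opens to 95 mm and grips with 3 to 60 N. Pads are 20 mm wide; open, the fingers measure 119 mm over their backs; the gripper's body (75 mm by 180 mm) begins 59 mm behind the grasp point.
Start: joints at [1.049, 0.491, 1.559, -0, 1.092, -0.106], TCP at [252.437, 571.771, 214.661] pointing down, gripper open.
Joint ranges: [-3.1, 3.1], [-0.84, 2.19], [0.05, 2.79], [-1.13, 4.28], [0.06, 2.93], [-2.69, 2.69]. Speed limits (rad/s): [2.22, 2.22, 2.79, 3.14, 3.14, 3.14].

## Interface

Orientations are given as [roll, pitch, yaw] about the fixed x, y, z axes, in that order (R = Rz(yaw) Ry(pitch) Rx(roll)).
In Python, from cell import env gives the robot as it stands.
- The arm moves only by the tool arm_command, never from a script. Its argument "targets" is a list of rows, each a list of 5 numbers: the shift along the tool's x, y, z in mm, then the turn about the tool's z in degrees, then the opening, from 0 (shut) to 1 (fully open). In form: [[tx, ty, tz, roll, fingers], ...]. A call has 1 to 5 rows; each row is the pose to reach, as a shift and turn from the pose commanded when the call began, along the tool's axes at that moment; what a row does not reach only later rows make up. A row lasts 1/10 s, in which the tool goes at most 50 mm and 8.59 degrees, less where a joint would pass 70% of its speed; a pose out of reach is approached as far as the arm can. A call with a gripper value outside its range is refused whole. The fingers move at their own pace and stop on an object; the grip force is fixed at half the most. Time passes only in rows, so rows that repeat a pose let the fingers close. It gives the time, the measured TCP pose, the force, the opening and the grip force at its end, in the units of the state.
- env.state(): the state, without advancing time (a new reading comes with each control period).
- env.read_camera(name): name is "scene" or "top" or "wrist"; returns a dict with "frame" (420x560x3 uint8, red, green, blue), "vertical_fov" (degrees; the focal length in pixels is half the picture's height over the tangent of half this angle, whatever the lens; pixels are square), "cx", "cy" (the principal point, pixels), "world_from_camera" (4x4, takes a point from camera to world coordinates); the wrist camera has in their place "hand_eye" (4x4, takes a point from camera to tool coordinates, whose origin is the TCP and whose axes are the flange's). Camera axes: x right, y down, z forward; pixel columns grow to the right and rows downward; lengths in mm; the calibration is good to about 2 mm. A picture is of the moment at which its call begins: read the wrist's pose just before it. There is no depth.
- env.job_done(): hands the job in; it is judged then, once.
The state is a dict: "t": time; "joints": joint angles; "qvel": joint speeds; "tau": joint torques, N m; "eef_pos": TCP position; "tcp_rot": TCP orientation; "ft_force": force on the tool from outside, world axes, zero at the start; "moment": the same for the moment, N m; "opening": opening from 0.0 (shut) to 1.0 (fully open); "grip_force": force on a finger pad.
Only numpy, scipy, OpenCV 4.12 (cv2) and the standard library are available. Lean on these libraries where they do the work, as an engineer would, in place of code of your own. Each camera call takes 0.05 s, during which the arm holds its last target. There are 200 camera calls.

## Task

Put the bench drive into third speed: with the fingertips push the parked lever through its gate, out of the parking slot, across, and fully home in the slot beside the badge with three dots, without entering any other numbered slot on the way. Only push the lever, never pinch it between the fingers, and leave the loose things round it and on the gearbox where they stand.

Things in the scene. Friction and masses are not known exactly. Their poses are not given: they have to be found in the camera images.
- gearbox: The bench drive's gearbox, fixed on the worktop: grey housing with a flat aluminium deck, 144 x 200 mm, deck top 60 mm above the worktop; behind it a motor to 127 mm beyond the gate centre, under 65 mm high; a short shaft to 30 mm out of its right side. Origin: at worktop height below the gate centre; +x away from the robot towards the motor, +y to the left, z up.
- gate (a point): Centre of the gate, on the deck, axes as the gearbox's. Slots are 18 mm wide, 16 mm deep. Of the lever's centre: the crossing slot runs along y at x = 0 from y = -45 to +45 mm; the two outer lanes at y = -45 and +45 mm each run from x = -40 (near end) to +40 mm (far end), giving four numbered slots; the parking slot at y = 0 runs only from x = -40 to 0. Only the stopper stands on the deck.
- park (a point): The near end of the parking slot, on the deck: the lever's centre at joint shift = -0.040, cross = 0. Of the room: the fume hood's tall post stands at the left of the worktop, its face running from about x = 0.48, y = 0.34 to x = 0.61, y = 0.25 m (world); an arm that starts left of it must draw in and go round its front.
- lever (a point): Centre of the lever's handle, 96 mm above the worktop: an upright black square handle 28 x 28 mm, sides parallel to the gearbox's, from 68 to 124 mm above the worktop, round steel cap to 129 mm. It stays upright and slides; its 12 mm stem is stopped by the slot walls (3 mm play each side). Friction about 2.5 N along each axis; it stays where left, no spring, no detent.
- shift (a joint): The lever's position along the gearbox's x in m: 0 in the crossing slot, -0.040 hard stop at the near ends, +0.040 hard stop at the far ends. It starts parked between -0.040 and -0.028. Away from the outer lanes the gate's wall stops it at about +0.003.
- cross (a joint): The lever's position along the gearbox's y in m: 0 in the parking slot, +0.045 hard stop at the left lane, -0.045 hard stop at the right lane.
- badge1: Fixed white badge, 34 x 34 x 3 mm, with one dot in the middle (raised, black, 9 mm), on the deck beside the end of an outer slot: its centre is level in x with the slot's end and 32 mm outward in y from the lane's middle. It marks that slot's speed; the four badges change places from run to run. Origin: centre of its underside; axes as the gearbox's.
- badge2: Fixed white badge, 34 x 34 x 3 mm, with two dots on a diagonal (raised, black, 9 mm), on the deck beside the end of an outer slot: its centre is level in x with the slot's end and 32 mm outward in y from the lane's middle. It marks that slot's speed; the four badges change places from run to run. Origin: centre of its underside; axes as the gearbox's.
- badge3: Fixed white badge, 34 x 34 x 3 mm, with three dots in a diagonal row (raised, black, 9 mm), on the deck beside the end of an outer slot: its centre is level in x with the slot's end and 32 mm outward in y from the lane's middle. It marks that slot's speed; the four badges change places from run to run. Origin: centre of its underside; axes as the gearbox's.
- badge4: Fixed white badge, 34 x 34 x 3 mm, with four dots in a square (raised, black, 9 mm), on the deck beside the end of an outer slot: its centre is level in x with the slot's end and 32 mm outward in y from the lane's middle. It marks that slot's speed; the four badges change places from run to run. Origin: centre of its underside; axes as the gearbox's.
- face_near: The flat of the lever's handle that looks to the gearbox's -x (robot) side, 20 mm wide, from 69 to 123 mm above the worktop, 14 mm from the handle's axis. Origin: on the lever's axis at worktop height, axes as the gearbox's.
- face_far: The flat of the lever's handle that looks to the gearbox's +x side, 20 mm wide, from 69 to 123 mm above the worktop, 14 mm from the handle's axis. Origin: on the lever's axis at worktop height, axes as the gearbox's.
- face_left: The flat of the lever's handle that looks to the gearbox's +y side, 20 mm wide, from 69 to 123 mm above the worktop, 14 mm from the handle's axis. Origin: on the lever's axis at worktop height, axes as the gearbox's.
- face_right: The flat of the lever's handle that looks to the gearbox's -y side, 20 mm wide, from 69 to 123 mm above the worktop, 14 mm from the handle's axis. Origin: on the lever's axis at worktop height, axes as the gearbox's.
- stopper: Loose black rubber stopper, 25 mm wide, 22 mm high, standing on the deck behind the middle of the gate, about 50 mm beyond the gate centre, top at 82 mm. Its origin is at the centre of its underside. Leave it where it is.
- beaker: Loose glass beaker, 49 x 55 x 60 mm, standing to the left of the gearbox. Its origin is at the centre of its underside. Leave it where it is.
- vial: Loose glass vial with black cap, 28 mm wide, 65 mm high, standing at the gearbox's left near corner. Its origin is at the centre of its underside. Leave it where it is.
- bottle: Loose glass reagent bottle with blue cap, 52 mm wide, 99 mm high, standing to the right of the gearbox. Its origin is at the centre of its underside. Leave it where it is.
- crucible: Loose white porcelain crucible, 34 mm wide, 30 mm high, standing to the right of the gearbox. Its origin is at the centre of its underside. Leave it where it is.
- timer: Loose bench timer, 57 x 68 x 24 mm, lying to the right of the gearbox. Its origin is at the centre of its underside. Leave it where it is.

How it is judged:
By the outcome, as a careful person would: the job done as asked, in the order asked, and still so for the second after the job is handed in, with the robot touching nothing.
It also fails if it takes over 45 s, if anything falls off the work surface, if the arm or the gripper's body presses on something with over 40 N, if the wrist force passes 120 N, or if a joint passes its speed limit or range.

## Working session

There is one attempt and no reset: what is moved stays moved. The work goes in short steps, Python scripts to look and compute and a tool call to move; the robot and the scene stay as the last step left them, time stands still between calls to the robot, and variables do not carry over. Pictures are saved under pics/ and viewed, at most 10 in all, crops included, and the job is handed in when it is done.

Besides the shell and the picture viewer there is one more tool, called after ">>>" as name(argument=value, ...), one argument or row to a line, values as JSON. arm_command: Moves the arm, as the interface text tells. Its arguments: {"type":"object","properties":{"targets":{"type":"array","items":{"type":"array","items":{"type":"number"}}}},"required":["targets"]}

```bash
mkdir -p pics
python3 - <<'E'
from cell import env
import cv2,json,numpy as np
s=env.state();print({k:np.round(s[k],3).tolist() for k in('t','eef_pos','tcp_rot','opening','joints')})
for n in('scene','top'):
    c=env.read_camera(n);cv2.imwrite(f'pics/{n}0.png',c['frame'][:,:,::-1])
    print(n,c['vertical_fov'],c['cx'],c['cy'],np.round(c['world_from_camera'],4).tolist())
E
```

```text
{'t': 0.0, 'eef_pos': [252.329, 571.559, 214.072], 'tcp_rot': [-3.141, -0.0, 2.726], 'opening': 1.001, 'joints': [1.049, 0.492, 1.559, -0.0, 1.092, -0.106]}
scene 42.64093504788909 273.48267037780806 209.8602489492918 [[0.8353, -0.2766, 0.4751, -8.4544], [-0.5493, -0.4561, 0.7002, -972.8685], [0.023, -0.8458, -0.533, 710.7291], [0.0, 0.0, 0.0, 1.0]]
top 43.09315831240959 282.09413225173694 205.9972731693253 [[-0.0221, -0.9879, 0.1533, 406.7061], [-0.9997, 0.0227, 0.002, -138.5911], [-0.0055, -0.1532, -0.9882, 1139.8648], [0.0, 0.0, 0.0, 1.0]]
```

View pics/top0.png

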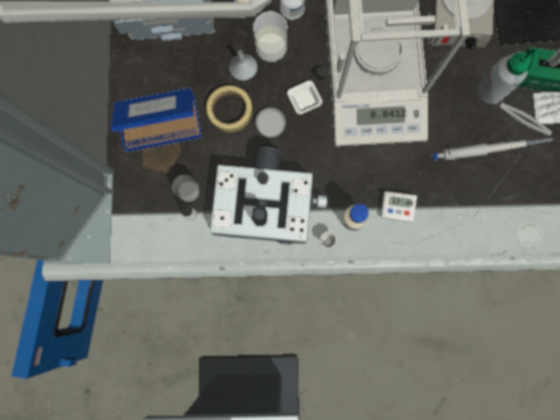

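View pics/scene0.png

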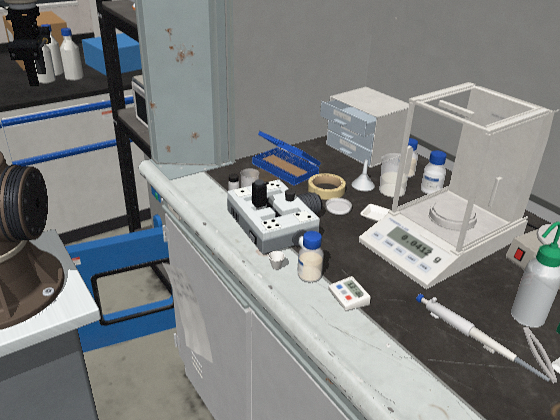

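The top view shows the gearbox around (262,205), with the lever at about (259,214) and badges at the corners of the deck. I'll zoom in on the badges and measure the deck corners.

```bash
cat > h.py <<'E'
from cell import env
import cv2,numpy as np
def ray(c,uv,z,T=None):
    T=np.array(c['world_from_camera']) if T is None else T
    f=210/np.tan(np.radians(c['vertical_fov']/2))
    d=T[:3,:3]@np.array([(uv[0]-c['cx'])/f,(uv[1]-c['cy'])/f,1]);o=T[:3,3]
    return o+d*(z-o[2])/d[2]
E
python3 - <<'E'
from h import *
c=env.read_camera('top');im=c['frame'][:,:,::-1]
x0,y0=165,145
cv2.imwrite('pics/topc.png',cv2.resize(im[y0:y0+110,x0:x0+190],None,fx=4,fy=4,interpolation=cv2.INTER_CUBIC))
g=cv2.cvtColor(im.copy(),cv2.COLOR_BGR2GRAY)
m=((g>150)).astype(np.uint8);m[:160]=0;m[250:]=0;m[:,:200]=0;m[:,322:]=0
cs,_=cv2.findContours(m,0,1)
for k in cs:
    if cv2.contourArea(k)>200: print(cv2.contourArea(k),cv2.minAreaRect(k),[np.round(ray(c,p,60)).tolist() for p in cv2.boxPoints(cv2.minAreaRect(k))])
E
```

```text
8092.5 ((260.5, 207.49996948242188), (120.99998474121094, 82.99998474121094), -0.0) [[490.0, 32.0, 60.0], [662.0, 33.0, 60.0], [656.0, -219.0, 60.0], [484.0, -213.0, 60.0]]
```

View pics/topc.png

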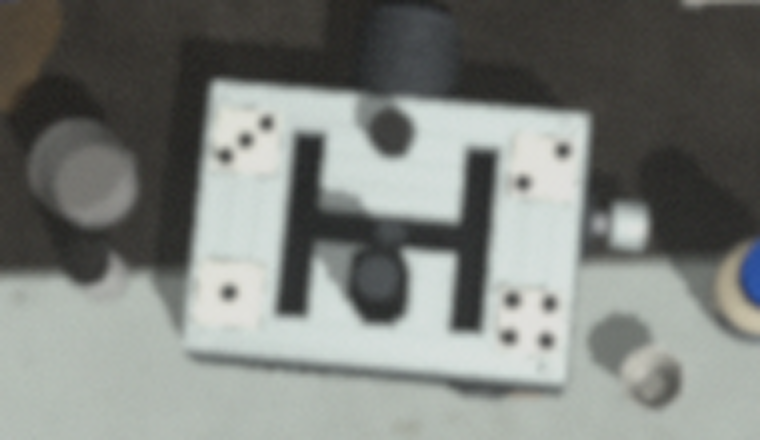

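The three-dot badge is at the top left of the crop (245,140), which is the far left slot. So the route is +x to the crossing slot, +y to the left lane, then +x home. Next I'll compute the gearbox pose from the deck corners.

Run:
```python
from h import *
c=env.read_camera('top')
P=lambda u,v,z:ray(c,(u/4+165-.375,v/4+145-.375),z)
k=[P(212,80,60),P(590,114,60),P(568,384,60),P(188,352,60)]  # FL FR NR NL
k=np.array(k)[:,:2];print(k.round(1))
loc=np.array([[72,100],[72,-100],[-72,-100],[-72,100.]])
# rigid fit (first guess: symmetric deck)
def fit(A,B):
    a,b=A-A.mean(0),B-B.mean(0);U,S,V=np.linalg.svd(a.T@b);R=(V.T@U.T);return R,B.mean(0)-R@A.mean(0)
R,t=fit(loc,k);print('yaw',np.degrees(np.arctan2(R[1,0],R[0,0])),t,((loc@R.T+t)-k).round(1).tolist())
# slots: ends of lanes (stem centre +-40, so slot ends +-49) 
sl=np.array([P(*p,60)[:2] for p in[(309,133),(482,150),(466,330),(291,315)]])
print('slots',((sl-t)@R).round(1).tolist())
B=np.array([P(*p,63)[:2] for p in[(245,140),(543,166),(528,319),(229,294)]])
print('badges',((B-t)@R).round(1).tolist())
for n,p,z in[('cap',(377,278),129),('stopper',(390,132),82),('beaker',(85,175),60),('vial',(85,262),65)]:
    w=P(*p,z)[:2];print(n,w.round(1),((w-t)@R).round(1))
s=env.state();print(s['eef_pos'])
```

```text
[[ 664.4   -4.2]
 [ 641.7 -200.2]
 [ 501.8 -184.7]
 [ 522.5    8.6]]
yaw -6.1420346721754076 [582.60986324 -95.09961625] [[0.5, 0.8], [1.8, -2.1], [-1.5, -2.2], [-0.8, 3.4]]
slots [[47.8, 46.1], [46.4, -43.9], [-47.6, -43.7], [-47.5, 46.1]]
badges [[40.7, 78.4], [40.0, -76.0], [-39.7, -74.7], [-39.7, 78.5]]
cap [548.7 -91.6] [-34.1  -0.2]
stopper [630.  -97.2] [47.3  3. ]
beaker [615.6  61.7] [ 16.  159.4]
vial [569.4  60.5] [-29.8 153.3]
[252.36826755 571.63080811 214.28508699]
```

>>> arm_command(
  targets=[
    [-30, -38, 0, 8, 0],
    [-60, -76, 0, 16, 0],
    [-90, -115, 0, 24, 0],
    [-120, -153, 0, 32, 0],
    [-150, -191, 0, 40, 0],
  ],
)

```text
t: 0.7
eef_pos: [312.5, 334.6, 214.6]
tcp_rot: [3.141, 0.0, 2.022]
ft_force: [1.2, 0.4, 0.7]
opening: 0.632
grip_force: 0.0
```

```bash
cat >> h.py <<'E'
t=np.array([582.6,-94.3]);th=np.radians(-6.1)
R=np.array([[np.cos(th),-np.sin(th)],[np.sin(th),np.cos(th)]])
def go(*ws,gear=False):
    s=env.state();p=s['eef_pos'];y=s['tcp_rot'][2]
    print('t',round(s['t'],2),'tcp',np.round(p,1),'gear',((p[:2]-t)@R).round(1),'rpy',np.round(np.degrees(s['tcp_rot']),1),'F',np.round(s['ft_force'],1),'F gear',(np.array(s['ft_force'][:2])@R).round(1),'op',round(s['opening'],2))
    for w in ws:
        xy=R@w[:2]+t if gear else np.array(w[:2]); d=xy-p[:2]
        print(w,'->',np.round([d@[np.cos(y),np.sin(y)],d@[np.sin(y),-np.cos(y)],p[2]-w[2]],1),'turn',round(np.degrees(y)-83.9,1))
E
python3 -c "
from h import *
go((330,270,214),(400,100,214))"
```

```text
t 0.7 tcp [312.5 334.6 214.6] gear [-314.2  397.8] rpy [180.    0.  115.9] F [1.2 0.4 0.7] F gear [1.2 0.5] op 0.63
(330, 270, 214) -> [-65.8 -12.5   0.6] turn 32.0
(400, 100, 214) -> [-249.3  -23.7    0.6] turn 32.0
```

>>> arm_command(
  targets=[
    [-45, -4, 0, 6, 0],
    [-90, -8, 0, 12, 0],
    [-135, -12, 0, 18, 0],
    [-180, -16, 0, 24, 0],
    [-225, -21, 0, 30, 0],
  ],
)

```text
t: 1.2
eef_pos: [393.3, 123.5, 214.8]
tcp_rot: [3.141, -0.0, 1.5]
ft_force: [1.0, 0.2, 1.0]
opening: 0.214
grip_force: 0.0
```

```bash
python3 -c "
from h import *
go((-90,0,214),gear=True)"
```

```text
t 1.2 tcp [393.3 123.5 214.8] gear [-211.4  196.5] rpy [180.   -0.   85.9] F [1.  0.2 1. ] F gear [0.9 0.3] op 0.21
(-90, 0, 214) -> [-200.6  114.4    0.8] turn 2.0
```

>>> arm_command(
  targets=[
    [-40, 23, 0, 2, 0],
    [-80, 46, 0, 2, 0],
    [-120, 68, 0, 2, 0],
    [-160, 92, 0, 2, 0],
    [-200, 114, 0, 2, 0],
  ],
)

```text
t: 1.7
eef_pos: [493.9, -83.9, 214.7]
tcp_rot: [3.141, -0.0, 1.469]
ft_force: [0.7, 0.9, 0.2]
opening: 0.005
grip_force: 0.0
```

>>> arm_command(
  targets=[
    [0, 0, 0, 0, 0],
    [0, 0, 0, 0, 0],
    [0, 0, 0, 0, 0],
  ],
)

```text
t: 2.0
eef_pos: [492.8, -81.1, 214.5]
tcp_rot: [-3.141, -0.0, 1.47]
ft_force: [-0.6, 0.8, 0.3]
opening: 0.005
grip_force: 0.0
```

Run:
```python
from h import *
go((-80,0,90),gear=True)
s=env.state();c=env.read_camera('wrist');cv2.imwrite('pics/w1.png',c['frame'][:,:,::-1])
from scipy.spatial.transform import Rotation as Q
T=np.eye(4);T[:3,:3]=Q.from_euler('xyz',s['tcp_rot']).as_matrix();T[:3,3]=s['eef_pos']
T=T@np.array(c['hand_eye']);np.save('w1T.npy',T);print(c['vertical_fov'],c['cx'],c['cy'],T.round(3).tolist())
```

```text
t 2.0 tcp [492.8 -81.1 214.5] gear [-90.7   3.6] rpy [-180.    -0.    84.2] F [-0.6  0.8  0.3] F gear [-0.7  0.7] op 0.01
(-80, 0, 90) -> [ -3.6  10.7 124.5] turn 0.3
66.4106033387909 277.94249991716686 209.44117403551235 [[0.995, -0.097, -0.03, 502.573], [-0.101, -0.951, -0.293, 2.419], [-0.0, 0.295, -0.956, 384.323], [0.0, 0.0, 0.0, 1.0]]
```

View pics/w1.png

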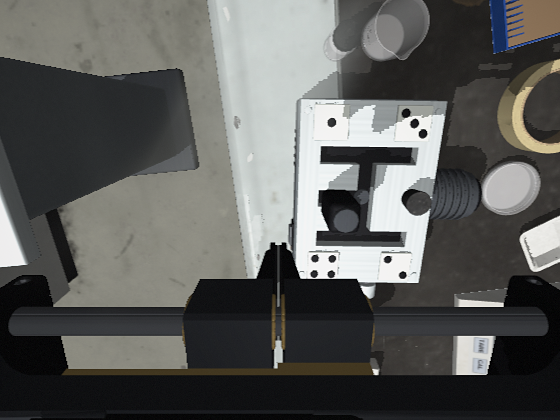

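The wrist view shows the badges at (331,122) one, (415,123) three, (323,265) four and (397,266) two. The lever cap is at (345,218) and the stopper at (417,203). I'll check these against the estimate.

Run:
```python
from h import *
T=np.load('w1T.npy');c=env.read_camera('wrist')
for n,p,z in[('b1',(331,122),63),('b3',(415,123),63),('b4',(323,265),63),('b2',(397,266),63),('cap',(345,218),129),('stop',(417,203),82),
 ('Lnear',(321,156),60),('Lfar',(417,156),60),('Rnear',(316,239),60),('Rfar',(407,239),60)]:
    w=ray(c,p,z,T)[:2];print(n,w.round(1),((w-t)@R).round(1))
```

```text
b1 [552.4 -13.3] [-38.6  77.4]
b3 [633.2 -22.4] [42.7 76.8]
b4 [ 535.6 -165.2] [-39.2 -75.5]
b2 [ 617.1 -174.7] [ 42.8 -76.2]
cap [549.8 -89. ] [-33.2   1.8]
stop [629.3 -97.5] [46.8  1.8]
Lnear [541.2 -45.4] [-46.4  44.2]
Lfar [637.2 -55.2] [50.2 44.7]
Rnear [ 530.2 -134.7] [-47.8 -45.7]
Rfar [ 628.7 -144.7] [ 51.2 -45.2]
```

>>> arm_command(
  targets=[
    [-3, 10, 45, 0, 0],
    [-3, 10, 85, 0, 0],
    [-3, 10, 115, 0, 0],
    [-3, 10, 123, 0, 0],
    [-3, 10, 123, 0, 0],
  ],
)

```text
t: 2.6
eef_pos: [502.7, -85.2, 91.4]
tcp_rot: [-3.14, -0.0, 1.47]
ft_force: [-0.7, 0.0, 0.2]
opening: 0.007
grip_force: 0.0
```

```bash
python3 -c "
from h import *
go((-60,1,92),(-26,1,92),gear=True)"
```

```text
t 2.6 tcp [502.7 -85.2  91.4] gear [-80.4   0.6] rpy [-179.9   -0.    84.2] F [-0.7  0.   0.2] F gear [-0.7 -0. ] op 0.01
(-60, 1, 92) -> [ 0.3 20.4 -0.6] turn 0.3
(-26, 1, 92) -> [ 0.1 54.4 -0.6] turn 0.3
```

Push slowly along +x, watching the force.

>>> arm_command(
  targets=[
    [0, 8, 0, 0, 0],
    [0, 14, 0, 0, 0],
    [0, 18, 0, 0, 0],
    [0, 22, 0, 0, 0],
    [0, 26, 0, 0, 0],
  ],
)

```text
t: 3.1
eef_pos: [528.9, -88.5, 92.0]
tcp_rot: [-3.141, -0.0, 1.469]
ft_force: [-2.6, -0.0, 1.9]
opening: 0.005
grip_force: 1.6
```

>>> arm_command(
  targets=[
    [0, 4, 0, 0, 0],
    [0, 8, 0, 0, 0],
    [0, 12, 0, 0, 0],
    [0, 16, 0, 0, 0],
    [0, 20, 0, 0, 0],
  ],
)

```text
t: 3.6
eef_pos: [549.0, -90.6, 91.6]
tcp_rot: [-3.141, -0.0, 1.469]
ft_force: [-3.2, -0.9, 2.5]
opening: 0.006
grip_force: 1.6
```

```bash
python3 -c "
from h import *
go((-26,1,92),gear=True)"
```

```text
t 3.6 tcp [549.  -90.6  91.6] gear [-33.8   0.1] rpy [-180.    -0.    84.2] F [-3.2 -0.9  2.5] F gear [-3.1 -1.3] op 0.01
(-26, 1, 92) -> [ 0.9  7.8 -0.4] turn 0.3
```

>>> arm_command(
  targets=[
    [0, 2, 0, 0, 0],
    [0, 4, 0, 0, 0],
    [0, 5, 0, 0, 0],
    [0, 6, 0, 0, 0],
    [0, 7, 0, 0, 0],
  ],
)

```text
t: 4.1
eef_pos: [555.7, -91.3, 91.6]
tcp_rot: [-3.142, -0.0, 1.469]
ft_force: [-3.2, -0.6, 1.5]
opening: 0.006
grip_force: 1.4
```

>>> arm_command(
  targets=[
    [0, 1, 0, 0, 0],
    [0, 1, 0, 0, 0],
  ],
)

```text
t: 4.3
eef_pos: [556.8, -91.4, 91.6]
tcp_rot: [3.142, -0.0, 1.469]
ft_force: [-2.7, -0.8, 1.4]
opening: 0.003
grip_force: 1.1
```

Run:
```python
from h import *
go((-26,1,92),gear=True)
c=env.read_camera('scene');cv2.imwrite('pics/s1.png',cv2.resize(c['frame'][150:280,190:360,::-1],None,fx=4,fy=4,interpolation=cv2.INTER_CUBIC))
```

```text
t 4.3 tcp [556.8 -91.4  91.6] gear [-26.    0.2] rpy [180.   -0.   84.2] F [-2.7 -0.8  1.4] F gear [-2.6 -1.1] op 0.0
(-26, 1, 92) -> [ 0.8 -0.  -0.4] turn 0.3
```

View pics/s1.png

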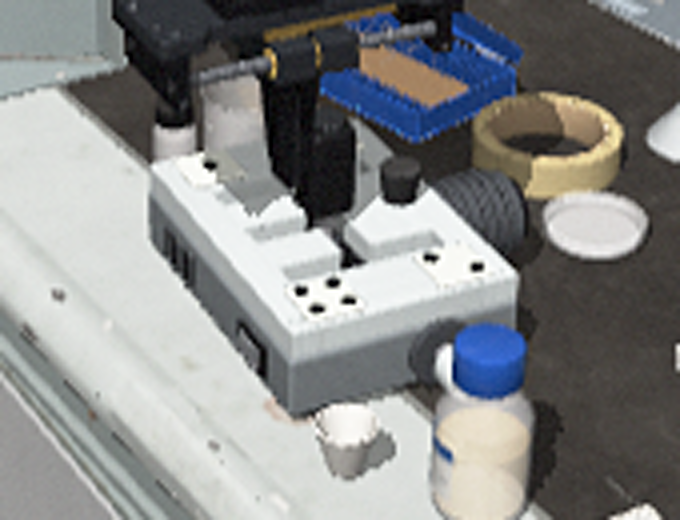

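The lever, seen at (330,160) in the crop, is close to the crossing slot. I'll push gently until the wall is felt.

>>> arm_command(
  targets=[
    [0, 1, 0, 0, 0],
    [0, 2, 0, 0, 0],
    [0, 2, 0, 0, 0],
  ],
)

```text
t: 4.65
eef_pos: [558.8, -91.6, 91.6]
tcp_rot: [3.142, -0.0, 1.469]
ft_force: [-2.5, -0.7, 1.0]
opening: 0.003
grip_force: 1.1
```

>>> arm_command(
  targets=[
    [0, 1, 0, 0, 0],
    [0, 2, 0, 0, 0],
    [0, 2, 0, 0, 0],
  ],
)

```text
t: 4.95
eef_pos: [560.8, -91.8, 91.6]
tcp_rot: [3.141, -0.0, 1.469]
ft_force: [-1.9, -0.4, 0.7]
opening: 0.007
grip_force: 1.1
```

>>> arm_command(
  targets=[
    [0, 1, 0, 0, 0],
    [0, 1, 0, 0, 0],
  ],
)

```text
t: 5.15
eef_pos: [561.8, -91.9, 91.6]
tcp_rot: [3.141, -0.0, 1.469]
ft_force: [-2.9, -1.5, 0.6]
opening: 0.005
grip_force: 1.2
```

>>> arm_command(
  targets=[
    [0, 1, 0, 0, 0],
    [0, 1, 0, 0, 0],
  ],
)

```text
t: 5.35
eef_pos: [562.5, -91.9, 91.6]
tcp_rot: [-3.141, -0.0, 1.469]
ft_force: [-3.8, -0.9, 0.3]
opening: 0.005
grip_force: 1.9
```

Run:
```python
from h import *
go((-26,1,92),gear=True)
s=env.state();c=env.read_camera('wrist');f=c['frame'][:,:,::-1]
cv2.imwrite('pics/w2.png',cv2.resize(f[20:320,180:480],None,fx=2,fy=2))
from scipy.spatial.transform import Rotation as Q
T=np.eye(4);T[:3,:3]=Q.from_euler('xyz',s['tcp_rot']).as_matrix();T[:3,3]=s['eef_pos']
np.save('w2T.npy',T@np.array(c['hand_eye']))
```

```text
t 5.35 tcp [562.5 -91.9  91.6] gear [-20.2   0.2] rpy [-180.    -0.    84.2] F [-3.8 -0.9  0.3] F gear [-3.7 -1.3] op 0.0
(-26, 1, 92) -> [ 0.8 -5.8 -0.4] turn 0.3
```

View pics/w2.png

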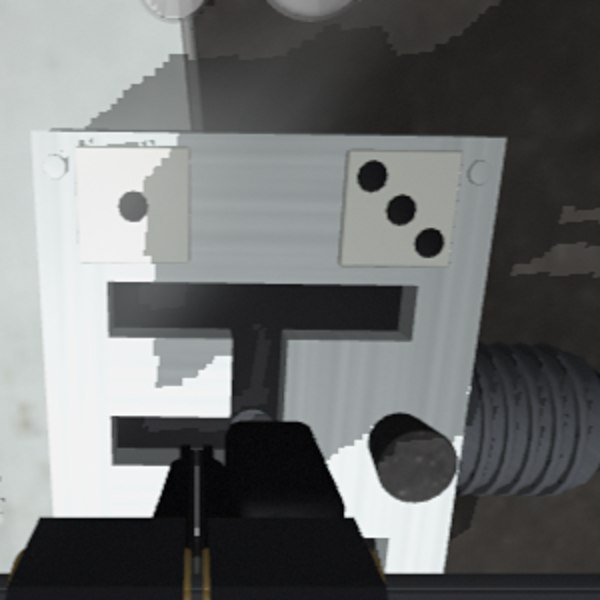

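The stem at (255,412) sits in the mouth of the crossing slot, whose walls are at columns 233 and 284, so it is aligned. I'll back off and go round to the right face.

>>> arm_command(
  targets=[
    [0, -10, 0, 0, 0],
    [-10, -20, 0, 0, 0],
    [-40, -20, 0, 0, 0],
    [-42, -10, 0, 0, 0],
    [-42, 10, 0, 0, 0],
  ],
)

```text
t: 5.9
eef_pos: [567.7, -135.9, 91.9]
tcp_rot: [3.142, -0.0, 1.467]
ft_force: [0.2, -0.2, -0.2]
opening: 0.008
grip_force: 0.0
```

>>> arm_command(
  targets=[
    [0, 11, 0, 0, 0],
    [0, 11, 0, 0, 0],
    [0, 11, 0, 0, 0],
  ],
)

```text
t: 6.2
eef_pos: [578.7, -135.5, 91.3]
tcp_rot: [-3.141, -0.0, 1.47]
ft_force: [0.2, -0.1, -0.3]
opening: 0.003
grip_force: 0.0
```

```bash
python3 -c "
from h import *
go((1,-24,92),(1,21,92),gear=True)"
```

```text
t 6.2 tcp [ 578.7 -135.5   91.3] gear [  0.5 -41.4] rpy [-180.    -0.    84.2] F [ 0.2 -0.1 -0.3] F gear [ 0.2 -0.1] op 0.0
(1, -24, 92) -> [17.4  0.6 -0.7] turn 0.3
(1, 21, 92) -> [62.4  0.8 -0.7] turn 0.3
```

>>> arm_command(
  targets=[
    [8, 0, 0, 0, 0],
    [14, 0, 0, 0, 0],
    [18, 0, 0, 0, 0],
    [22, 0, 0, 0, 0],
    [26, 0, 0, 0, 0],
  ],
)

```text
t: 6.7
eef_pos: [581.8, -109.7, 91.7]
tcp_rot: [-3.141, 0.0, 1.469]
ft_force: [-1.2, -2.9, 0.3]
opening: 0.006
grip_force: 1.5
```

>>> arm_command(
  targets=[
    [5, 0, 0, 0, 0],
    [10, 0, 0, 0, 0],
    [15, 0, 0, 0, 0],
    [20, 0, 0, 0, 0],
    [24, 0, 0, 0, 0],
  ],
)

```text
t: 7.2
eef_pos: [584.5, -85.7, 91.6]
tcp_rot: [3.141, -0.0, 1.469]
ft_force: [-2.1, -2.3, 1.4]
opening: 0.002
grip_force: 1.5
```

>>> arm_command(
  targets=[
    [3, 0, 0, 0, 0],
    [6, 0, 0, 0, 0],
    [7, 0, 0, 0, 0],
    [8, 0, 0, 0, 0],
    [8, 0, 0, 0, 0],
  ],
)

```text
t: 7.7
eef_pos: [585.3, -78.1, 91.6]
tcp_rot: [3.141, -0.0, 1.469]
ft_force: [-0.5, -1.6, 0.3]
opening: 0.005
grip_force: 0.8
```

```bash
python3 -c "
from h import *
go((1,21,92),gear=True)"
```

```text
t 7.7 tcp [585.3 -78.1  91.6] gear [ 0.9 16.4] rpy [180.   -0.   84.2] F [-0.5 -1.6  0.3] F gear [-0.3 -1.7] op 0.0
(1, 21, 92) -> [ 4.6  0.1 -0.4] turn 0.3
```

>>> arm_command(
  targets=[
    [1, 0, 0, 0, 0],
    [2, 0, 0, 0, 0],
    [3, 0, 0, 0, 0],
    [4, 0, 0, 0, 0],
    [4, 0, 0, 0, 0],
  ],
)

```text
t: 8.2
eef_pos: [585.7, -74.8, 91.7]
tcp_rot: [3.141, 0.001, 1.469]
ft_force: [-1.3, -7.3, 1.1]
opening: 0.008
grip_force: 3.7
```

>>> arm_command(
  targets=[
    [1, 0, 0, 0, 0],
    [1, 0, 0, 0, 0],
  ],
)

```text
t: 8.4
eef_pos: [585.8, -74.3, 91.8]
tcp_rot: [3.141, 0.002, 1.47]
ft_force: [-1.9, -11.6, 1.8]
opening: 0.005
grip_force: 5.6
```

>>> arm_command(
  targets=[
    [1, 0, 0, 0, 0],
    [1, 0, 0, 0, 0],
  ],
)

```text
t: 8.6
eef_pos: [585.9, -73.8, 91.9]
tcp_rot: [3.141, 0.002, 1.47]
ft_force: [-3.4, -15.5, 2.3]
opening: 0.005
grip_force: 7.4
```

The left-lane stop is reached. Now round to the near face.

>>> arm_command(
  targets=[
    [-10, 0, 0, 0, 0],
    [-14, -25, 0, 0, 0],
    [-14, -45, 0, 0, 0],
    [0, -45, 0, 0, 0],
    [23, -45, 0, 0, 0],
  ],
)

```text
t: 9.1
eef_pos: [543.7, -44.7, 91.8]
tcp_rot: [3.141, -0.0, 1.467]
ft_force: [0.9, 0.4, -0.1]
opening: 0.004
grip_force: 0.0
```

>>> arm_command(
  targets=[
    [0, 0, 0, 0, 0],
    [0, 0, 0, 0, 0],
  ],
)

```text
t: 9.3
eef_pos: [543.8, -44.2, 91.6]
tcp_rot: [3.141, -0.0, 1.471]
ft_force: [0.0, -0.0, 0.2]
opening: 0.006
grip_force: 0.0
```

```bash
python3 -c "
from h import *
go((-20,45,92),(19,45,92),gear=True)"
```

```text
t 9.3 tcp [543.8 -44.2  91.6] gear [-43.9  45.7] rpy [180.   -0.   84.3] F [ 0.  -0.   0.2] F gear [ 0. -0.] op 0.01
(-20, 45, 92) -> [-0.8 23.9 -0.4] turn 0.4
(19, 45, 92) -> [-1.1 62.9 -0.4] turn 0.4
```

>>> arm_command(
  targets=[
    [-1, 12, 0, 0, 0],
    [-1, 20, 0, 0, 0],
    [-1, 25, 0, 0, 0],
    [-1, 30, 0, 0, 0],
    [-1, 35, 0, 0, 0],
  ],
)

```text
t: 9.8
eef_pos: [578.1, -49.6, 91.5]
tcp_rot: [-3.141, -0.0, 1.469]
ft_force: [-2.8, -2.4, 1.5]
opening: 0.007
grip_force: 1.6
```

>>> arm_command(
  targets=[
    [0, 5, 0, 0, 0],
    [0, 10, 0, 0, 0],
    [0, 15, 0, 0, 0],
    [0, 19, 0, 0, 0],
    [0, 22, 0, 0, 0],
  ],
)

```text
t: 10.3
eef_pos: [600.3, -51.6, 91.5]
tcp_rot: [-3.141, -0.0, 1.469]
ft_force: [-2.7, -1.6, -0.7]
opening: 0.005
grip_force: 1.4
```

>>> arm_command(
  targets=[
    [0, 1, 0, 0, 0],
    [0, 2, 0, 0, 0],
    [0, 3, 0, 0, 0],
    [0, 4, 0, 0, 0],
    [0, 4, 0, 0, 0],
  ],
)

```text
t: 10.8
eef_pos: [604.0, -51.9, 91.6]
tcp_rot: [3.142, -0.0, 1.469]
ft_force: [-1.6, -1.0, -1.4]
opening: 0.006
grip_force: 1.1
```

```bash
python3 -c "
from h import *
go((19,45,92),gear=True)"
```

```text
t 10.8 tcp [604.  -51.9  91.6] gear [16.8 44.4] rpy [180.   -0.   84.2] F [-1.6 -1.  -1.4] F gear [-1.5 -1.2] op 0.01
(19, 45, 92) -> [ 0.5  2.2 -0.4] turn 0.3
```

>>> arm_command(
  targets=[
    [0, 1, 0, 0, 0],
    [0, 2, 0, 0, 0],
    [0, 3, 0, 0, 0],
    [0, 3, 0, 0, 0],
  ],
)

```text
t: 11.2
eef_pos: [605.7, -52.0, 91.3]
tcp_rot: [-3.138, -0.0, 1.469]
ft_force: [-8.6, -0.5, 1.8]
opening: 0.006
grip_force: 4.4
```

>>> arm_command(
  targets=[
    [0, 1, 0, 0, 0],
    [0, 1, 0, 0, 0],
  ],
)

```text
t: 11.4
eef_pos: [606.2, -52.1, 91.2]
tcp_rot: [-3.137, -0.0, 1.469]
ft_force: [-10.8, -0.7, 2.7]
opening: 0.002
grip_force: 5.6
```

>>> arm_command(
  targets=[
    [0, 1, 0, 0, 0],
    [0, 1, 0, 0, 0],
  ],
)

```text
t: 11.6
eef_pos: [606.6, -52.1, 91.1]
tcp_rot: [-3.136, -0.0, 1.469]
ft_force: [-14.4, -1.0, 2.5]
opening: 0.003
grip_force: 6.9
```

The lever is against the hard stop. I'll back off, lift and check.

>>> arm_command(
  targets=[
    [0, -10, 0, 0, 0],
    [0, -30, 0, 0, 0],
    [0, -60, -20, 0, 0],
    [0, -90, -60, 0, 0],
    [0, -110, -100, 0, 0],
  ],
)

```text
t: 12.1
eef_pos: [497.9, -40.9, 192.5]
tcp_rot: [-3.141, -0.0, 1.469]
ft_force: [0.9, -0.3, 0.3]
opening: 0.003
grip_force: 0.0
```

>>> arm_command(
  targets=[
    [0, 0, 0, 0, 0],
    [0, 0, 0, 0, 0],
  ],
)

```text
t: 12.3
eef_pos: [500.2, -41.3, 192.8]
tcp_rot: [3.138, 0.0, 1.469]
ft_force: [-0.2, 0.6, -0.1]
opening: 0.003
grip_force: 0.0
```

Run:
```python
from h import *
go()
f=env.read_camera('wrist')['frame'][:,:,::-1];c=env.read_camera('scene')['frame'][150:280,190:360,::-1]
cv2.imwrite('pics/fin.png',np.hstack([cv2.resize(f,(433,325)),cv2.resize(c,(360,325))]))
```

```text
t 12.3 tcp [500.2 -41.3 192.8] gear [-87.6  43.9] rpy [179.8   0.   84.2] F [-0.2  0.6 -0.1] F gear [-0.3  0.6] op 0.0
```

View pics/fin.png

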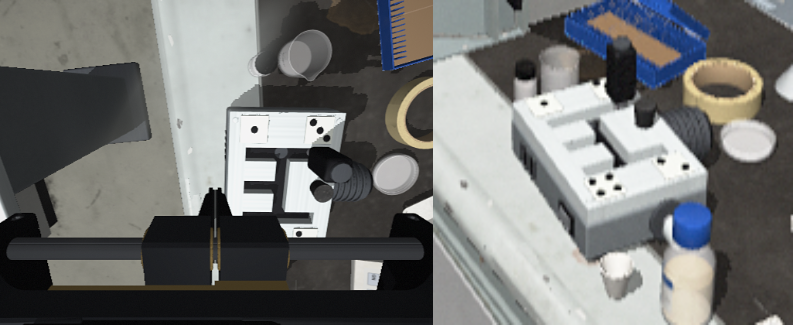

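The lever, at (330,160) in the left panel, is home at the far left beside the three-dot badge. The stopper and the loose things are where they were.

```bash
python3 -c "
from cell import env
print(env.job_done())"
```

```text
the job is handed in; nothing more can be done
None
```

The lever is fully home in the three-dot (far left) slot, pushed there by way of the crossing slot only; the loose things look undisturbed in the last picture, and the job is handed in, with no verdict returned.

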